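# Find where the cutter-box cover binds and back it off

## Robot

A 7-joint arm with a two-finger parallel gripper is mounted at the origin on the work surface. World frame = base frame: x ahead of the robot, y to its left, z up, the work surface at z = 0. Lengths are in mm, angles in rad, forces in N, time in s.
With the tool pointing down it reaches from about 400 to 850 mm from the base axis. Payload 4.4 kg.
Tool frame: the origin (TCP) lies where the fingers leave the gripper's body, on its centre line; the fingertips stand manip.tip_reach ahead of it and the grasp point (between the pads) lies 78 mm ahead of it (manip.tip_reach is the distance from the TCP to the fingertips, in mm); z points along the fingers, y is the line along which they close (so a half turn about z gives the same grasp; the last joint's range is limited). The gripper opens to 94 mm and grips with 3 to 60 N. Pads are 16 mm wide; open, the fingers measure 119 mm over their backs; the gripper's body (75 mm by 177 mm) begins 78 mm behind the grasp point.
Start: joints at [1.283, 0.628, 0.038, 1.517, -0.027, 0.996, -0.02], TCP at [143.015, -634.085, 302.678] pointing down, gripper open.
Joint ranges: [-3.06, 3.06], [-0.37, 2.12], [-1.25, 1.32], [0.18, 2.47], [-1.1, 4.24], [0.23, 1.98], [-2.94, 2.94]. Speed limits (rad/s): [2.57, 2.57, 3.14, 3.14, 3.14, 3.14, 3.14].

## Interface

Orientations are given as [roll, pitch, yaw] about the fixed x, y, z axes, in that order (R = Rz(yaw) Ry(pitch) Rx(roll)).
In Python, from station import manip gives the robot as it stands. The module is installed in compiled form; this text tells all that it offers.
- The arm moves only by the shell command python3 -m creep 'ROWS'. ROWS is JSON, a list that holds one entry, the list of rows, each a list of 7 numbers: the shift along the tool's x, y, z in mm, then the turn, a rotation vector about the tool's x, y, z in degrees, then the opening, from -1 (shut) to 1 (fully open), so that 0 is half open. A call has 1 to 20 rows; each row is the pose to reach, as a shift and turn from the pose commanded when the call began, along the tool's axes at that moment; what a row does not reach only later rows make up. A row lasts 1/8 s, in which the tool goes at most 62.5 mm and 10.7 degrees, less where a joint would pass 70% of its speed; a pose out of reach is approached as far as the arm can. A call with a gripper value outside its range is refused whole. The fingers move at their own pace and stop on an object; the grip force is fixed at half the most. Time passes only in rows, so rows that repeat a pose let the fingers close. It gives the time, the measured TCP pose, the force, the opening and the grip force at its end, in the units of the state.
- manip.read_state(): the state, without advancing time (a new reading comes with each control period).
- manip.read_camera(name): name is "scene" or "top"; returns a dict with "pixels" (400x640x3 uint8, blue, green, red), "camera_matrix" (3x3 intrinsics, pixels), "eye" and "orientation" of the camera in the world. Camera axes: x right, y down, z forward; pixel columns grow to the right and rows downward; lengths in mm; the calibration is good to about 2 mm. A picture is of the moment at which its call begins. There is no depth.
- manip.close_job(): hands the job in; it is judged then, once.
The state is a dict: "time": time; "joints": joint angles; "joint_velocities": joint speeds; "effort": joint torques, N m; "tool_pos": TCP position; "orientation": TCP orientation; "wrist_force": force on the tool from outside, world axes, zero at the start; "ft_torque": the same for the moment, N m; "grip_width": opening from 0.0 (shut) to 1.0 (fully open); "grip_force": force on a finger pad.
Only numpy, scipy, OpenCV 4.12 (cv2) and the standard library are available. Lean on these libraries where they do the work, as an engineer would, in place of code of your own. Each camera call takes 0.05 s, during which the arm holds its last target. There are 200 camera calls.

## Task

The rails of one of the two steel cutter boxes are pinched where the blue tape is. Slide that box's cover along its rails, away from you, until its front edge comes up against the pinch, then back it off about 3 cm so that it sits free, and let go. Leave the other box's cover as it is.

Things in the scene. Friction and masses are not known exactly. Their poses are not given: they have to be found in the camera images.
- cover_knob (a point): Centre of the black knob (24 mm along the track, 40 mm across, 40 mm tall) in the middle of the taped box's sliding cover. The cover is a grey plate 150 mm long, 112 mm wide, its top 20 mm below this point, its front edge 75 mm ahead (+x). x points along the track towards the tape, away from the robot's side; z up. It only slides along x, needs 2 to 4 N to move and stays where left.
- pinch (a point): Tight spot: point on the track's centre line, level with the cover plate, where bent-in rails wrapped in blue tape firmly stop the cover's front edge (knob centre then 75 mm before this point). The cover cannot pass. Tape runs 30 mm on from here on both sides, up to 11 mm above this point. x along the track, away from the cover; z up. The cover starts 55 to 150 mm short of it.
- box_a: The fixed steel box with the blue tape, 340 mm long (its x, the track), 130 mm wide, 110 mm tall, open-topped under its cover, with pastry cutters inside. Origin: centre of its underside. x as for the knob.
- other_knob (a point): Centre of the same black knob on the cover of the other, like box, which has no tape; same sizes and axes. This cover must not be moved.

How it is judged:
By the outcome, as a careful person would: the job done as asked, in the order asked, and still so for the second after the job is handed in, with the robot touching nothing.
It also fails if it takes over 34 s, if anything falls off the work surface, if the arm or the gripper's body presses on something with over 40 N, if the wrist force passes 120 N, or if a joint passes its speed limit or range.

## Working session

There is one attempt and no reset: what is moved stays moved. The work goes in short steps, Python scripts to look and compute and a shell command to move; the robot and the scene stay as the last step left them, time stands still between calls to the robot, and variables do not carry over. Pictures are saved under pics/ and viewed, at most 10 in all, crops included, and the job is handed in when it is done.

```bash
mkdir -p pics; python3 - <<'E'
from station import manip
import cv2,numpy as np
print(manip.tip_reach); s=manip.read_state(); print(s['time'],s['tool_pos'],s['orientation'],s['wrist_force'],s['grip_width'])
for n in("scene","top"):
    c=manip.read_camera(n); cv2.imwrite(f"pics/{n}0.png",c["pixels"]); print(n,c["camera_matrix"],c["eye"],c["orientation"])
E
```

```text
97.19999999999999
0.0 [ 142.90884368 -633.59427351  301.7610499 ] [-3.13970349e+00  4.92985810e-05  2.21811602e-01] [0.58730033 0.09380816 0.09721646] 1.0000339197871104
scene [[397.38283203   0.         324.09464517]
 [  0.         397.38283203 196.50193096]
 [  0.           0.           1.        ]] [1053.0482529    75.33085302  664.25489308] [-2.44063175 -0.01807467  1.78430173]
top [[389.8188347    0.         317.86317579]
 [  0.         389.8188347  198.0473749 ]
 [  0.           0.           1.        ]] [ 5.47443385e+02 -2.81474783e-01  8.28656209e+02] [-3.11185727 -0.00867689 -1.58705474]
```

View pics/scene0.png

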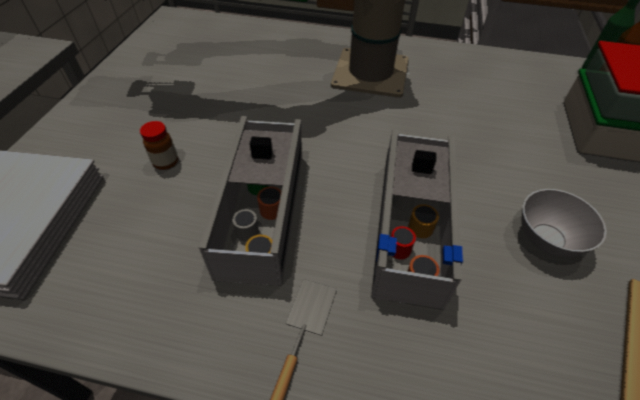

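View pics/top0.png

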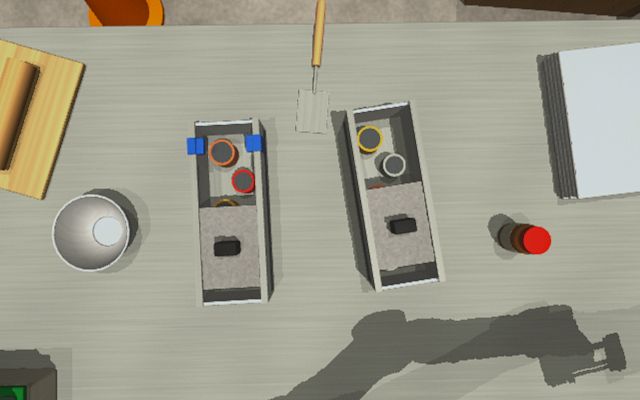

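The top view shows the taped box on the left: knob about (227,247), tapes (195,146) and (253,143). The scene view shows it on the right: knob (424,161), tapes (388,243) and (453,254). The untaped box is on the other side, with its knob at about (402,226) in the top view.

```bash
cat > h.py <<'E'
from station import manip
import cv2,numpy as np
from scipy.spatial.transform import Rotation as R
def cam(n):
    c=manip.read_camera(n); return c
def ray(c,p):
    d=np.linalg.solve(c["camera_matrix"],[p[0],p[1],1.]); return R.from_euler('xyz',c["orientation"]).as_matrix()@d
def plane(c,p,z):
    d=ray(c,p); e=np.array(c["eye"]); return e+d*(z-e[2])/d[2]
def tri(c1,p1,c2,p2):
    a,b=ray(c1,p1),ray(c2,p2); e1,e2=np.array(c1["eye"]),np.array(c2["eye"])
    s=np.linalg.lstsq(np.c_[a,-b],e2-e1,rcond=None)[0]; q1,q2=e1+s[0]*a,e2+s[1]*b
    return (q1+q2)/2,np.linalg.norm(q1-q2)
def blobs(c,kind,win,mina=25):
    x0,y0,x1,y1=win; im=c["pixels"][y0:y1,x0:x1].astype(int); B,G,Rr=im[...,0],im[...,1],im[...,2]
    m=(im.max(2)<45) if kind=="black" else (B>Rr+60)&(B>G+40)
    n,l,st,ce=cv2.connectedComponentsWithStats(m.astype(np.uint8))
    return [(ce[i]+[x0,y0],st[i][:5]+[x0,y0,0,0,0]) for i in range(1,n) if st[i][4]>mina]
E
python3 - <<'E'
from h import *
S,T=cam("scene"),cam("top")
for c,n,w in((T,"top",(205,225,250,270)),(T,"topother",(380,208,425,245)),(S,"scene",(405,143,445,180)),(S,"sceneother",(245,128,278,165))):
    print(n,[(b[0].round(1),b[1]) for b in blobs(c,"black",w)])
for c,n in((T,"top"),(S,"scene")): print(n,[(b[0].round(1),b[1]) for b in blobs(c,"blue",(0,80,640,300))])
kt=blobs(T,"black",(205,225,250,270))[0][0]; ks=max(blobs(S,"black",(405,143,445,180)),key=lambda b:b[1][4])[0]
print("knob",tri(S,ks,T,kt))
a=[plane(T,p,110) for p in((201,304),(264,302),(196,124),(258,121))]; print("box top corners(top cam)",np.round(a))
ims=[cv2.resize(T["pixels"][100:310,170:290],None,fx=2.8,fy=2.8),cv2.resize(S["pixels"][120:310,360:480],None,fx=3.09,fy=3.09)]
h=min(i.shape[0] for i in ims); cv2.imwrite("pics/c1.png",np.hstack([i[:h] for i in ims])); print(ims[0].shape,ims[1].shape)
E
```

```text
top [(array([227.2, 247.2]), array([215, 241,  25,  15, 183]))]
topother [(array([397.5, 223.5]), array([390, 218,  25,  16, 101]))]
scene [(array([437.9, 143.5]), array([428, 143,  17,   3,  27])), (array([423.5, 162.8]), array([412, 150,  24,  27, 534]))]
sceneother [(array([261.1, 148.9]), array([250, 137,  25,  25, 516]))]
top [(array([253.2, 142.5]), array([245, 134,  17,  18, 266])), (array([195. , 145.6]), array([187, 137,  17,  18, 274]))]
scene [(array([387.2, 242.9]), array([379, 234,  18,  19, 252])), (array([452.6, 253.2]), array([444, 245,  19,  17, 273]))]
knob (array([482.90476629, 156.62719606, 127.88341873]), np.float64(0.2970185372354885))
box top corners(top cam) [[379. 210. 110.]
 [380.  95. 110.]
 [709. 216. 110.]
 [713. 102. 110.]]
(588, 336, 3) (587, 371, 3)
```

View pics/c1.png

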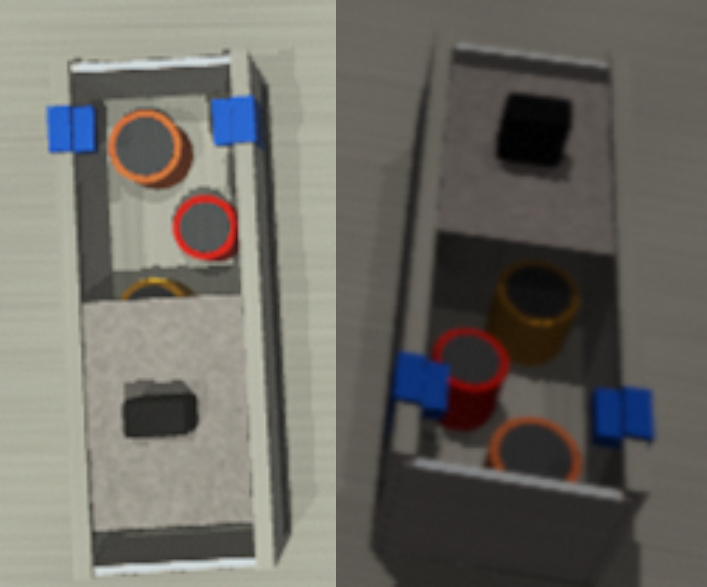

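The crops confirm it: knob at left crop (160,413), plate front edge at row 297, and tapes at row ~125 on both rails. Next I'll get the pinch and track direction.

```bash
python3 - <<'E'
from h import *
S,T=cam("scene"),cam("top")
def blue(c): return [b[0] for b in sorted(blobs(c,"blue",(0,80,640,300)),key=lambda b:b[0][0])]
bt,bs=blue(T),blue(S)
L=tri(S,bs[1],T,bt[0]); Rr=tri(S,bs[0],T,bt[1]); print("tape",L,Rr)
m=(L[0]+Rr[0])/2; k,_=tri(S,[423.5,162.8],T,[227.2,247.2])
d=L[0]-Rr[0]; yt=np.arctan2(-d[0],d[1])
print("mid",m,"yaw tape",yt,"yaw knob-tape",np.arctan2(*(m-k)[[1,0]]), "dist knob-tape mid",np.linalg.norm((m-k)[:2]))
# near/far edges of tape and plate front edge in top cam
for p,z in(((203,208),106),((257,205),106),((205,290),106),((262,288),106)): print(p,plane(T,p,z).round(1))
s=manip.read_state(); Rt=R.from_euler('xyz',s['orientation']); yaw=0.022
G=R.from_euler('xyz',[np.pi,0,yaw])
tgt=k.copy(); tgt[2]=k[2]+3+78
print("shift tool",Rt.inv().apply(tgt-s['tool_pos']).round(1),"rotvec",np.degrees((Rt.inv()*G).as_rotvec()).round(2))
E
```

```text
tape (array([668.41478003, 216.30398477, 115.30818056]), np.float64(0.9621106055540787)) (array([672.48200764, 109.95402761, 115.3646792 ]), np.float64(0.6248803985052406))
mid [670.44839384 163.12900619 115.33642988] yaw tape 0.03822518181205687 yaw knob-tape 0.034732693451198574 dist knob-tape mid 187.67595500698417
(203, 208) [553.8 205.7 106. ]
(257, 205) [557.8 106.  106. ]
(205, 290) [403.2 203.2 106. ]
(262, 288) [404.9  98.6 106. ]
shift tool [ 505.5 -696.4   93.8] rotvec [-0.04  0.   11.45]
```

```bash
python3 -m creep '[[[60,-35,0,0,0,2,1],[120,-70,0,0,0,4,1],[180,-105,0,0,0,6,1],[240,-140,0,0,0,8,1],[300,-175,0,0,0,10,1],[350,-210,0,0,0,10.9,1],[370,-260,0,0,0,10.9,1],[385,-315,0,0,0,10.9,1],[400,-370,0,0,0,10.9,1],[415,-425,0,0,0,10.9,1],[430,-480,0,0,0,10.9,1],[445,-535,0,0,0,10.9,1],[460,-590,0,0,0,10.9,1],[480,-640,0,0,0,10.9,1],[495,-675,0,0,0,10.9,1],[505,-696,0,0,0,10.9,1],[505,-696,0,0,0,10.9,1],[505,-696,0,0,0,10.9,1]]]'
python3 - <<'E'
from h import *
s=manip.read_state(); print(s['tool_pos'],s['orientation'])
for n in("scene","top"): cv2.imwrite(f"pics/{n}2.png",cam(n)["pixels"])
a=cv2.imread("pics/scene2.png")[40:310,330:520]; cv2.imwrite("pics/c2.png",cv2.resize(a,None,fx=2,fy=2))
Rt=R.from_euler('xyz',s['orientation']); print(Rt.inv().apply(np.array([482.9,156.6,209])-s['tool_pos']).round(1))
E
```

```text
time: 2.55
tool_pos: [482.3, 154.6, 302.6]
orientation: [3.141, 0.001, 0.03]
wrist_force: [-0.2, 0.5, 0.7]
grip_width: 1.001
grip_force: 0.0
[482.31540504 154.59243186 302.60440869] [3.14058846e+00 5.21099412e-04 3.03055260e-02]
[ 0.7 -2.1 93.6]
```

View pics/c2.png

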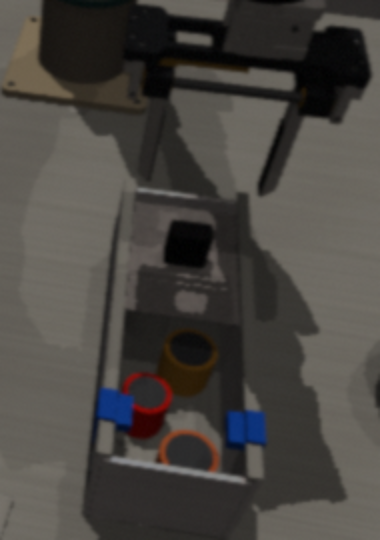

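The open gripper sits over the knob (crop 188,243), centred within about 2 mm. I'll half-close before descending so the fingers clear the rails.

```bash
python3 -m creep '[[[0,-2,0,0,0,0,0.4],[0,-2,20,0,0,0,0.4],[1,-2,40,0,0,0,0.4],[1,-2,60,0,0,0,0.4],[1,-2,75,0,0,0,0.4],[1,-2,85,0,0,0,0.4],[1,-2,90,0,0,0,0.4],[1,-2,90,0,0,0,0.4]]]'; python3 -m creep '[[[0,0,0,0,0,0,0.1],[0,0,0,0,0,0,-0.1],[0,0,0,0,0,0,-0.5],[0,0,0,0,0,0,-0.5],[0,0,0,0,0,0,-0.5],[0,0,0,0,0,0,-0.5]]]'
```

```text
time: 3.65
tool_pos: [483.5, 158.0, 212.7]
orientation: [3.142, 0.0, 0.031]
wrist_force: [-0.6, -0.5, 0.1]
grip_width: 0.699
grip_force: 0.0
time: 4.4
tool_pos: [483.7, 156.7, 213.0]
orientation: [3.14, -0.0, 0.031]
wrist_force: [0.0, -5.4, 4.4]
grip_width: 0.423
grip_force: 30.0
```

```bash
python3 -m creep '[[[8,0,0,0,0,0,-0.5],[18,0,0,0,0,0,-0.5],[28,0,0,0,0,0,-0.5],[38,0,0,0,0,0,-0.5],[48,0,0,0,0,0,-0.5],[58,0,0,0,0,0,-0.5],[68,0,0,0,0,0,-0.5],[75,0,0,0,0,0,-0.5],[80,0,0,0,0,0,-0.5]]]'; python3 -m creep '[[[2,0,0,0,0,0,-0.5],[4,0,0,0,0,0,-0.5],[6,0,0,0,0,0,-0.5],[8,0,0,0,0,0,-0.5]]]'
```

```text
time: 5.52
tool_pos: [563.3, 159.7, 213.0]
orientation: [3.14, 0.001, 0.031]
wrist_force: [-2.7, -3.8, 5.3]
grip_width: 0.422
grip_force: 30.0
time: 6.02
tool_pos: [571.1, 160.0, 213.0]
orientation: [3.14, 0.001, 0.032]
wrist_force: [-1.7, -4.1, 5.3]
grip_width: 0.422
grip_force: 30.0
```

```bash
python3 -m creep '[[[1,0,0,0,0,0,-0.5],[2,0,0,0,0,0,-0.5],[3,0,0,0,0,0,-0.5],[4,0,0,0,0,0,-0.5]]]'; python3 -m creep '[[[1,0,0,0,0,0,-0.5],[2,0,0,0,0,0,-0.5],[3,0,0,0,0,0,-0.5]]]'
```

```text
time: 6.52
tool_pos: [575.1, 160.2, 213.0]
orientation: [3.141, 0.001, 0.032]
wrist_force: [-1.4, -3.4, 5.4]
grip_width: 0.426
grip_force: 30.0
time: 6.9
tool_pos: [578.1, 160.3, 213.0]
orientation: [3.141, 0.001, 0.032]
wrist_force: [-2.2, -4.2, 5.1]
grip_width: 0.428
grip_force: 30.0
```

```bash
python3 -m creep '[[[1,0,0,0,0,0,-0.5],[2,0,0,0,0,0,-0.5]]]'; python3 -m creep '[[[1,0,0,0,0,0,-0.5],[2,0,0,0,0,0,-0.5]]]'; python3 -m creep '[[[1,0,0,0,0,0,-0.5],[2,0,0,0,0,0,-0.5]]]'
```

```text
time: 7.15
tool_pos: [580.1, 160.4, 213.0]
orientation: [3.141, 0.001, 0.032]
wrist_force: [-3.2, -4.9, 4.6]
grip_width: 0.421
grip_force: 30.0
time: 7.4
tool_pos: [582.1, 160.4, 213.0]
orientation: [3.141, 0.001, 0.032]
wrist_force: [-2.1, -3.8, 4.7]
grip_width: 0.425
grip_force: 30.0
time: 7.65
tool_pos: [583.0, 160.5, 213.0]
orientation: [3.14, 0.004, 0.032]
wrist_force: [-5.3, -4.2, 9.6]
grip_width: 0.423
grip_force: 30.0
```

```bash
python3 -m creep '[[[1,0,0,0,0,0,-0.5],[1,0,0,0,0,0,-0.5]]]'; python3 - <<'E'
from h import *
s=manip.read_state(); print(s['tool_pos'],s['wrist_force'])
a=cam("top")["pixels"]; b=cam("scene")["pixels"]
cv2.imwrite("pics/c3.png",np.hstack([cv2.resize(a[90:310,150:310],None,fx=2.4,fy=2.4),cv2.resize(b[100:320,340:500],None,fx=2.4,fy=2.4)]))
E
```

```text
time: 7.9
tool_pos: [583.2, 160.5, 213.0]
orientation: [3.14, 0.005, 0.032]
wrist_force: [-7.8, -3.7, 7.7]
grip_width: 0.425
grip_force: 30.0
[583.18151471 160.47307353 212.96118576] [-7.80117352 -3.7297378   7.66670192]
```

View pics/c3.png

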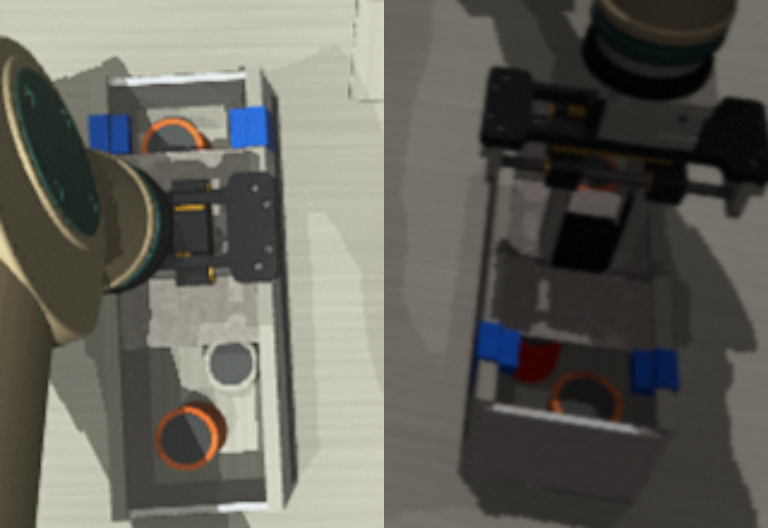

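The cover's front edge (left crop row ~150) meets the near edge of the tape. The arm has stalled and the force is rising, so this is the pinch. One more small push to confirm, then back off.

```bash
python3 -m creep '[[[1,0,0,0,0,0,-0.5],[1,0,0,0,0,0,-0.5]]]'; python3 -m creep '[[[-2,0,0,0,0,0,-0.5],[-7,0,0,0,0,0,-0.5],[-13,0,0,0,0,0,-0.5],[-19,0,0,0,0,0,-0.5],[-25,0,0,0,0,0,-0.5],[-29,0,0,0,0,0,-0.5],[-32,0,0,0,0,0,-0.5],[-33,0,0,0,0,0,-0.5],[-33,0,0,0,0,0,-0.5]]]'
```

```text
time: 8.25
tool_pos: [583.4, 160.5, 212.9]
orientation: [3.14, 0.007, 0.032]
wrist_force: [-10.0, -4.3, 11.1]
grip_width: 0.42
grip_force: 30.0
time: 9.38
tool_pos: [553.6, 159.4, 213.0]
orientation: [3.141, -0.001, 0.031]
wrist_force: [0.5, -5.0, 4.7]
grip_width: 0.424
grip_force: 30.0
```

```bash
python3 -m creep '[[[0,0,0,0,0,0,0.1],[0,0,0,0,0,0,0.4],[0,0,0,0,0,0,0.4],[0,0,0,0,0,0,0.4],[0,0,-10,0,0,0,0.4],[0,0,-30,0,0,0,0.4],[0,0,-60,0,0,0,0.4],[0,0,-100,0,0,0,0.4],[0,0,-140,0,0,0,0.4],[0,40,-160,0,0,0,0.4],[0,90,-160,0,0,0,0.4],[0,140,-160,0,0,0,0.4],[0,190,-160,0,0,0,0.4],[0,240,-160,0,0,0,0.4],[0,290,-160,0,0,0,0.4],[0,330,-160,0,0,0,0.4],[0,350,-160,0,0,0,0.4],[0,350,-160,0,0,0,0.4]]]'; python3 - <<'E'
from h import *
S,T=cam("scene"),cam("top"); a,b=T["pixels"],S["pixels"]
for c,w in((T,(205,170,250,270)),(S,(395,150,445,230))): print([(q[0].round(1),q[1]) for q in blobs(c,"black",w)])
cv2.imwrite("pics/c4.png",np.hstack([cv2.resize(a[90:310,150:310],None,fx=2.4,fy=2.4),cv2.resize(b[100:320,340:500],None,fx=2.4,fy=2.4)]))
E
```

```text
time: 11.62
tool_pos: [564.3, -190.4, 372.9]
orientation: [-3.142, -0.0, 0.03]
wrist_force: [0.1, 0.5, 0.0]
grip_width: 0.702
grip_force: 0.0
[(array([235.3, 208.2]), array([232, 202,   6,  13,  52]))]
[(array([442.5, 164.1]), array([439, 156,   6,  14,  46])), (array([422.9, 189.9]), array([410, 176,  26,  29, 584])), (array([403.2, 228.1]), array([395, 226,  23,   4,  53]))]
```

View pics/c4.png

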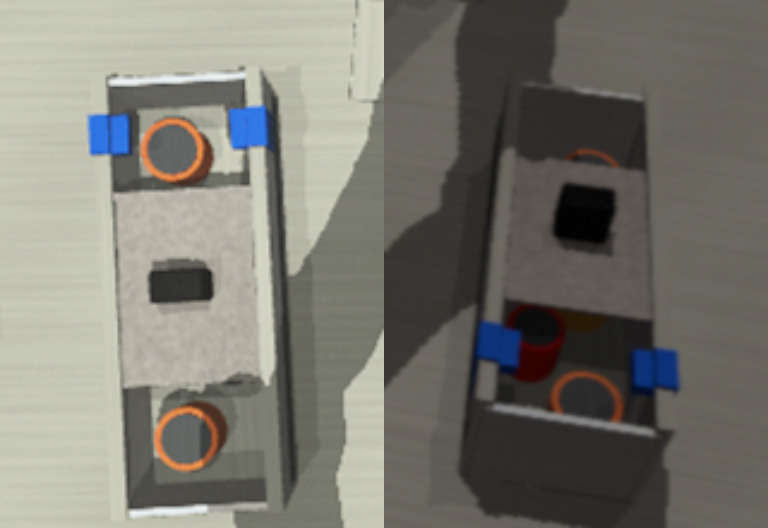

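The front edge is now at row ~188, against ~150 at contact, which is about 30 mm clear. The arm is away and touching nothing.

```bash
python3 -c "
from station import manip
print(manip.close_job())"
```

```text
the job is handed in; nothing more can be done
None
```

I slid the taped box's cover up against the pinch, backed it off about 30 mm, released it and handed the job in at about 12 s; the arm stayed clear of the other box's cover.

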